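# Clear the bench board and set the square to the brass plate

## Robot

A 6-joint arm with a two-finger parallel gripper is mounted at the origin on the work surface. World frame = base frame: x ahead of the robot, y to its left, z up, the work surface at z = 0. Lengths are in m, angles in rad, forces in N, time in s.
With the tool pointing down it reaches from about 0.225 to 0.875 m from the base axis. Payload 3.4 kg.
Tool frame: the origin (TCP) lies at the very end of the fingers, on their centre line; the grasp point (between the pads) lies manip.grip_point_offset behind it (manip.grip_point_offset is the distance from the TCP to the grasp point, in m); z points along the fingers, y is the line along which they close (so a half turn about z gives the same grasp; the last joint's range is limited). The gripper opens to 85 mm and grips with 20 to 120 N. Pads are 22 mm wide; open, the fingers measure 114 mm over their backs; the gripper's body (76 mm by 85 mm) begins 54 mm behind the grasp point. The pads swing forward as they close: fully open they stand 13 mm farther back than shut.
Start: joints at [1.126, 0.276, 1.505, -0, 1.361, -0.121], TCP at [0.183, 0.545, 0.231] pointing down, gripper open.
Joint ranges: [-2.89, 2.89], [-0.75, 2.08], [0.22, 2.7], [-1.18, 4.32], [0.11, 2.71], [-2.7, 2.7]. Speed limits (rad/s): [2.57, 2.57, 3.14, 3.14, 3.14, 3.14].

## Interface

Orientations are given as a unit quaternion [w, x, y, z].
In Python, from rig import manip gives the robot as it stands.
- The arm moves only by the shell command python3 -m pendant 'ROWS' [FORCE]. ROWS is JSON, a list of rows, each an object of numbers: "jaw": the opening, from -1 (shut) to 1 (fully open); "tx", "ty", "tz": the shift along the world's x, y, z in cm; "ax", "ay", "az": the turn, a rotation vector about the world's x, y, z in degrees. In form: [{"jaw": .., "tx": .., "ty": .., "tz": .., "ax": .., "ay": .., "az": ..}, ...]. A call has 1 to 10 rows; each row is the pose to reach, as a shift and turn from the pose commanded when the call began; what a row does not reach only later rows make up. A row lasts 1/8 s, in which the tool goes at most 62.5 mm and 10.7 degrees, less where a joint would pass 70% of its speed; a pose out of reach is approached as far as the arm can. A call with a gripper value outside its range is refused whole. The fingers move at their own pace and stop on an object; FORCE is the grip in N (left out, the last holds). Time passes only in rows, so rows that repeat a pose let the fingers close. It gives the time, the measured TCP pose, the force, the opening and the grip force at its end, in the units of the state.
- manip.get_state(): the state, without advancing time (a new reading comes with each control period).
- manip.get_image(name): name is "scene" or "top" or "wrist"; returns a dict with "pixels" (480x640x3 uint8, blue, green, red), "depth" (480x640 float32, m along the optical axis (not along the pixel's ray), 0 where there is no reading), "fx", "fy", "cx", "cy" (pixels), "pose" (4x4, takes a point from camera to world coordinates). Camera axes: x right, y down, z forward; pixel columns grow to the right and rows downward; lengths in m; the calibration is good to about 2 mm. The wrist camera is an equidistant fisheye: a pixel r from the principal point sees the ray r / f radians off the axis. A picture is of the moment at which its call begins.
- manip.sign_off(): hands the job in; it is judged then, once.
The state is a dict: "clock": time; "qpos": joint angles; "qd": joint speeds; "effort": joint torques, N m; "position": TCP position; "ee_rot": TCP orientation; "contact_force": force on the tool from outside, world axes, zero at the start; "moment": the same for the moment, N m; "width": finger opening in m; "gripper_force": force on a finger pad.
Only numpy, scipy, OpenCV 4.12 (cv2) and the standard library are available. Lean on these libraries where they do the work, as an engineer would, in place of code of your own. Each camera call takes 0.05 s, during which the arm holds its last target. There are 200 camera calls.

## Task

Use the orange-handled scraper to sweep the three copper offcuts off the board into the blue catch tray beside it, without touching them with the gripper, then stand the scraper back on its green mat. Then lay the square on the board with its stock flush along the brass plate's near long edge (the one facing the open strip where the offcuts lay), the whole stock within the plate's length and the blade across the plate. Leave everything else on the bench where it is.

Things in the scene. Friction and masses are not known exactly. Their poses are not given: they have to be found in the camera images.
- board: Fixed pale wooden bench board, 240 (its x) x 270 (its y) x 30 mm high; origin at the centre of its underside, so its top is 30 mm up. The tray stands against its +y side.
- tray: Fixed blue open catch tray, 220 (its x) x 105 (its y) x 22 mm high, walls and floor 4-5 mm, butted against the board's +y side; its rim is 8 mm below the board's top, so pieces pushed over that side of the board fall in. Origin at the centre of its underside.
- plate: Brass plate fixed on the board, 100 (its x) x 160 (its y) x 6 mm thick; origin at the centre of its underside, on the board's top. Its near long edge is the face at x = -50 mm, along its y; the open strip of board before that edge is about 80 to 100 mm wide.
- mat: Fixed green mat, 130 (its x) x 90 (its y) x 3 mm, home of the scraper, left or right of the board; origin at the centre of its underside.
- scraper: Loose bench scraper that stands on its own foot: black rubber foot 90 (its x) x 24 (its y) x 16 mm high, above it an upright orange grip 76 (x) x 18 (y) mm reaching 72 mm up. Origin at the centre of the foot's underside. It sweeps with the long sides of its foot (its +y or -y faces). About 0.13 kg.
- square: Loose square, 0.34 kg. Dark steel stock 24 (its x) x 90 (its y) x 14 mm high; origin at the centre of its underside. Steel blade, 24 mm wide, 3 thick, leaves the stock's +x face at y = 21 to 45 mm and reaches x = 112 mm; its underside is 9 mm up, so it passes over the plate. Red grip rib on the stock, 14 (x) x 60 (y) mm, from 14 to 40 mm up. The +x face (x = 12 mm) goes against the plate edge.
- square_face_left (a point): The +y end of the stock's +x face, 3 mm above the underside (square frame: 12, 45, 3 mm).
- square_face_right (a point): The -y end of the stock's +x face, 3 mm above the underside (square frame: 12, -45, 3 mm).
- offcut1: Loose copper offcut, 16 x 13 x 11 mm; origin at the centre of its underside.
- offcut2: Loose copper offcut, 18 x 14 x 10 mm; origin at the centre of its underside.
- offcut3: Loose copper offcut, 14 x 14 x 12 mm; origin at the centre of its underside.
- loupe: Bystander: black loupe, 36 mm across, 22 mm high, on the board in its corner between plate and tray.
- hexblock: Bystander: dark steel hexagonal block, 90 mm across, 32 mm high, behind the board.
- jar: Bystander: small jar, 52 mm across, 60 mm high, right of the board at the back.
- mandrel: Bystander: steel ring mandrel on a 60 mm foot, 130 mm high, left of the board at the back.
- file: Bystander: flat file with a wooden handle, 220 mm long, behind the board.
- bowl: Bystander: small white bowl, 72 mm across, 30 mm high, far left, beyond the mat or square.
- hammer: Bystander: hammer, 200 mm long, lying far right.
Not all that is in view belongs to the job. There is more than one size of the mat; the one meant has the size given above.

How it is judged:
By the outcome, as a careful person would: the job done as asked, in the order asked, and still so for the second after the job is handed in, with the robot touching nothing.
It also fails if it takes over 72 s, if anything falls off the work surface, if the arm or the gripper's body presses on something with over 40 N, if the wrist force passes 120 N, or if a joint passes its speed limit or range.

## Working session

There is one attempt and no reset: what is moved stays moved. The work goes in short steps, Python scripts to look and compute and a shell command to move; the robot and the scene stay as the last step left them, time stands still between calls to the robot, and variables do not carry over. Pictures are saved under pics/ and viewed, at most 10 in all, crops included, and the job is handed in when it is done.

```bash
mkdir -p pics; ls
cat > h.py <<'E'
import numpy as np,cv2
from rig import manip
def grab(n,save=None):
    im=manip.get_image(n)
    if save: cv2.imwrite(f'pics/{save}.png',im['pixels'])
    np.savez(f'/tmp/{save or n}.npz',**{k:im[k] for k in im})
    return im
def cloud(im):
    v,u=np.mgrid[:480,:640]; d=im['depth']
    P=np.stack([(u-im['cx'])/im['fx']*d,(v-im['cy'])/im['fy']*d,d],-1)
    T=np.array(im['pose']); W=P@T[:3,:3].T+T[:3,3]; W[d==0]=np.nan
    return W
E
python3 - <<'E'
from h import *
for n in('top','scene'):
    im=grab(n,n+'1'); print(n,im['fx'],np.round(im['pose'],3).tolist(),(im['depth']>0).mean())
print(manip.get_state(),manip.grip_point_offset)
E
```

```text
pics
top 515.2557091019067 [[0.03, -0.996, 0.081, 0.404], [-0.999, -0.028, 0.024, -0.067], [-0.022, -0.081, -0.996, 1.508], [0.0, 0.0, 0.0, 1.0]] 0.9958528645833333
scene 467.0001311794975 [[0.506, 0.493, -0.708, 1.279], [0.863, -0.275, 0.424, -0.502], [0.014, -0.826, -0.564, 0.664], [0.0, 0.0, 0.0, 1.0]] 0.9870149739583334
{'clock': 0.1, 'qpos': array([ 1.12599831e+00,  2.76569807e-01,  1.50597909e+00,  4.55302414e-05,
        1.36071793e+00, -1.21024910e-01]), 'qd': array([-0.00102344,  0.00178111, -0.00335091,  0.00078867,  0.00035911,
       -0.00145237]), 'effort': array([ 2.49975223e-03, -4.17701375e+01, -2.46405208e+01, -1.13009698e-04,
        5.78083753e-03,  4.01557315e-06]), 'position': array([0.18273886, 0.54470712, 0.23051545]), 'ee_rot': array([-2.55051109e-04,  1.61185026e-01,  9.86923850e-01, -7.97597460e-04]), 'contact_force': array([-0.28714246, -0.47061598, -1.05247551]), 'moment': array([-0.02528636, -0.01191511, -0.00526337]), 'gripper_force': 0.0, 'width': 0.08553165451004019} 0.0187
```

View pics/top1.png

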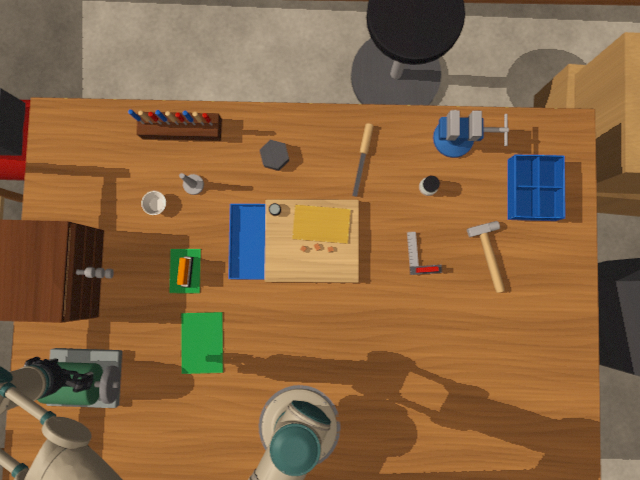

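View pics/scene1.png

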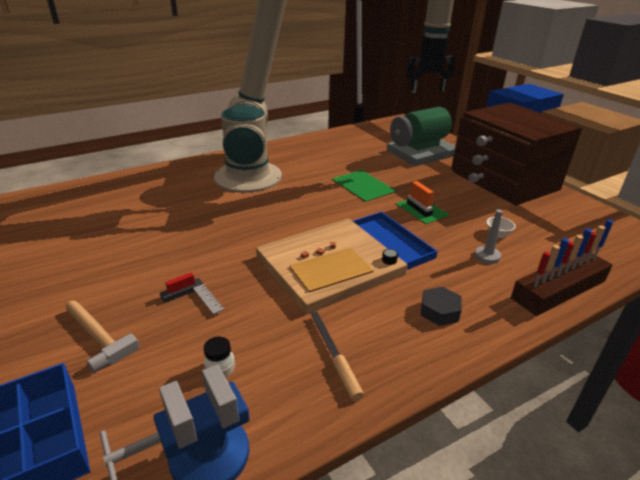

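The top view shows the scraper on the small mat (185,271), the offcuts at (305–332,248), the plate at (322,224), the tray at (248,242), and the square at about (420,255) with its red rib at (428,269). The loupe is at (275,210). The larger green mat at (203,343) is a decoy.

```bash
cat >> h.py <<'E'
def rect(W,m):
    p=W[m]; p=p[~np.isnan(p).any(1)]
    r=cv2.minAreaRect((p[:,:2]*1000).astype(np.float32))
    return len(p),[round(x,1) for x in (*r[0],*r[1],r[2])],np.round(np.percentile(p[:,2]*1000,[5,50,95]),1)
def big(m,k=1):
    n,l,s,c=cv2.connectedComponentsWithStats(m.astype(np.uint8))
    o=np.argsort(-s[1:,4])[:k]+1
    return [l==i for i in o]
E
python3 - <<'E'
from h import *
for n in('top','scene'):
    im=np.load(f'/tmp/{n}1.npz'); W=cloud(im); hsv=cv2.cvtColor(im['pixels'],cv2.COLOR_BGR2HSV)
    H,S,V=[hsv[...,i].astype(int) for i in range(3)]
    x,y,z=W[...,0],W[...,1],W[...,2]; R=(x>.2)&(x<.75)&(y>-.45)&(y<.5)
    def show(t,m,k=1):
        for b in big(m&R,k):
            if b.sum()>8: print(n,t,*rect(W,b))
    show('green',(H>50)&(H<80)&(S>120)&(z<.02),2)
    show('orange',(H>4)&(H<17)&(S>200)&(z>.04),1)
    show('scr',(z>.01)&(y>.2)&(x<.5)&(x>.32)&(z<.1),2)
    show('red',((H<4)|(H>175))&(S>180)&(z>.015),1)
    show('blade/square',(z>.004)&(y<-.15)&(y>-.36)&(x<.5)&(x>.3),1)
    show('boardtop',(z>.025)&(z<.05)&(y>-.15)&(y<.2)&(x<.6),1)
    show('plate',(H>18)&(H<30)&(S>190)&(z>.03)&(y<.15),1)
    show('cop',(H<14)&(S>110)&(z>.033)&(y<.12)&(y>-.12),4)
    show('tray',(H>100)&(H<125)&(S>150)&(y>0.05),1)
    show('loupe',(z>.045)&(y>0)&(y<.15)&(x>.45)&(x<.6),1)
E
```

```text
top green 1587 [254.2, 290.0, 115.7, 120.5, 3.6] [-0.2  5.2 10.9]
top green 897 [432.5, 349.8, 126.5, 90.9, 1.6] [-1.5  4.   9.4]
top orange 106 [430.8, 332.4, 7.7, 69.9, 89.8] [42.1 64.4 77.4]
top scr 397 [429.4, 342.6, 30.5, 90.0, 84.8] [15.  63.7 78.9]
top scr 69 [455.5, 218.7, 83.9, 10.1, 4.1] [11.1 22.5 27.8]
top red 101 [455.9, -354.0, 13.0, 67.4, 5.5] [35.4 40.6 46.4]
top blade/square 294 [469.2, -328.3, 60.8, 62.4, 0.6] [ 6.  15.5 43.6]
top boardtop 5925 [504.2, -14.6, 270.6, 191.5, 90.0] [26.7 32.4 40.1]
top cop 23 [511.8, -36.9, 16.5, 10.4, 47.1] [35.9 41.1 44.7]
top cop 21 [504.9, -75.1, 12.1, 11.4, 1.7] [37.3 41.  46.3]
top cop 18 [504.7, 1.8, 11.2, 11.4, 68.1] [38.9 42.6 46.7]
top tray 2589 [523.7, 167.4, 217.1, 102.3, 1.4] [-0.3  5.5 21.6]
top loupe 10 [598.2, 87.3, 3.0, 17.2, 0.6] [49.8 52.8 56.3]
scene green 665 [257.1, 288.7, 118.2, 121.1, 2.9] [1.4 3.7 6. ]
scene green 396 [434.3, 348.5, 131.4, 91.4, 1.7] [0.6 3.  6.8]
scene orange 311 [432.8, 337.6, 25.9, 77.5, 85.8] [42.7 63.6 75.6]
scene scr 587 [431.4, 336.7, 27.2, 94.0, 86.9] [13.7 44.4 74.7]
scene scr 120 [455.9, 213.2, 85.7, 14.7, 7.8] [11.1 17.6 22.6]
scene red 316 [459.8, -353.6, 16.6, 59.0, 2.3] [18.7 32.5 40.6]
scene blade/square 463 [472.9, -332.5, 58.7, 52.2, 7.9] [ 7.8 14.4 39.8]
scene boardtop 4784 [504.4, -18.5, 262.9, 191.2, 90.0] [28.1 30.5 37.3]
scene cop 45 [513.2, -39.2, 17.3, 15.7, 29.2] [34.2 38.5 40.9]
scene cop 44 [507.9, -76.5, 13.9, 16.5, 15.3] [33.7 39.3 42.3]
scene cop 35 [506.8, 1.6, 12.1, 16.6, 58.4] [34.5 40.8 42.3]
scene tray 1802 [524.8, 173.5, 224.0, 90.6, 0.8] [ 1.9  4.7 20.5]
```

```bash
python3 -m pendant '[{"jaw":1,"tx":4,"ty":-3,"tz":4,"az":3},{"jaw":1,"tx":8,"ty":-7,"tz":6,"az":6},{"jaw":1,"tx":12,"ty":-11,"tz":6,"az":9},{"jaw":1,"tx":16,"ty":-15,"tz":6,"az":13},{"jaw":1,"tx":19,"ty":-20,"tz":6,"az":13},{"jaw":1,"tx":20,"ty":-21,"tz":6,"az":13},{"jaw":1,"tx":20,"ty":-21,"tz":6,"az":13},{"jaw":1,"tx":20,"ty":-21,"tz":6,"az":13}]'
cat >> h.py <<'E'
def fcloud(im):
    v,u=np.mgrid[:480,:640]; d=im['depth'].astype(float)
    a=(u-im['cx'])/im['fx']; b=(v-im['cy'])/im['fy']; th=np.hypot(a,b)+1e-9
    k=np.tan(np.minimum(th,1.5))/th
    P=np.stack([a*k*d,b*k*d,d],-1); T=np.array(im['pose']); W=P@T[:3,:3].T+T[:3,3]; W[(d==0)|(th>1.3)]=np.nan
    return W
def fproj(im,X):
    T=np.array(im['pose']); p=(np.asarray(X)-T[:3,3])@T[:3,:3]
    r=np.hypot(p[...,0],p[...,1]); th=np.arctan2(r,p[...,2])
    return np.stack([im['cx']+im['fx']*th*p[...,0]/r,im['cy']+im['fy']*th*p[...,1]/r],-1)
E
python3 - <<'E'
from h import *
im=grab('wrist','w1'); print(im['fx'],im['cx'],im['cy'],np.round(im['pose'],3).tolist(),manip.get_state()['position'])
E
```

```text
371.64829954431775 326.524816395806 243.98532281204385 [[0.318, 0.901, 0.295, 0.106], [0.948, -0.302, -0.101, 0.57], [-0.002, 0.312, -0.95, 0.374], [0.0, 0.0, 0.0, 1.0]] [0.18277369 0.54475227 0.23062065]invalid input at $[0]: expected keys jaw, tx, ty, tz, ax, ay, az
```

View pics/w1.png

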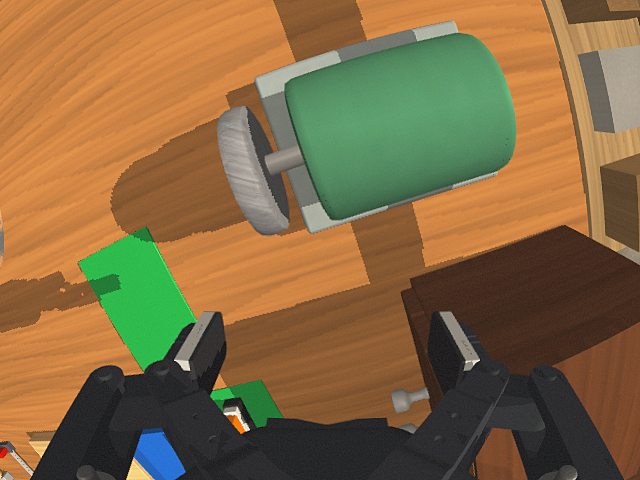

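The wrist view shows the grinder, the big mat (140,290) and only a sliver of the scraper (237,415). The gripper hides what lies ahead of it, so I have to view from beyond the target. The rows need all of their keys.

```bash
python3 -m pendant '[{"jaw":1,"tx":4,"ty":-3,"tz":4,"ax":0,"ay":0,"az":3},{"jaw":1,"tx":8,"ty":-7,"tz":6,"ax":0,"ay":0,"az":6},{"jaw":1,"tx":12,"ty":-11,"tz":6,"ax":0,"ay":0,"az":9},{"jaw":1,"tx":16,"ty":-15,"tz":6,"ax":0,"ay":0,"az":13},{"jaw":1,"tx":20,"ty":-18,"tz":6,"ax":0,"ay":0,"az":13},{"jaw":1,"tx":24,"ty":-22,"tz":6,"ax":0,"ay":0,"az":13},{"jaw":1,"tx":28,"ty":-26,"tz":6,"ax":0,"ay":0,"az":13},{"jaw":1,"tx":32,"ty":-26,"tz":6,"ax":0,"ay":0,"az":13},{"jaw":1,"tx":32,"ty":-26,"tz":6,"ax":0,"ay":0,"az":13},{"jaw":1,"tx":32,"ty":-26,"tz":6,"ax":0,"ay":0,"az":13}]'
python3 - <<'E'
from h import *
im=grab('wrist','w2'); print(np.round(im['pose'],3).tolist(),manip.get_state()['position'])
E
```

```text
clock: 1.4
position: [0.5022, 0.2851, 0.2908]
ee_rot: [-0.001, 0.048, 0.999, -0.0]
contact_force: [-0.8, 0.6, -0.6]
width: 0.0856
gripper_force: 0.0
[[0.097, 0.946, 0.309, 0.422], [0.995, -0.092, -0.03, 0.293], [-0.0, 0.31, -0.951, 0.434], [0.0, 0.0, 0.0, 1.0]] [0.50188924 0.28530843 0.29105738]
```

View pics/w2.png

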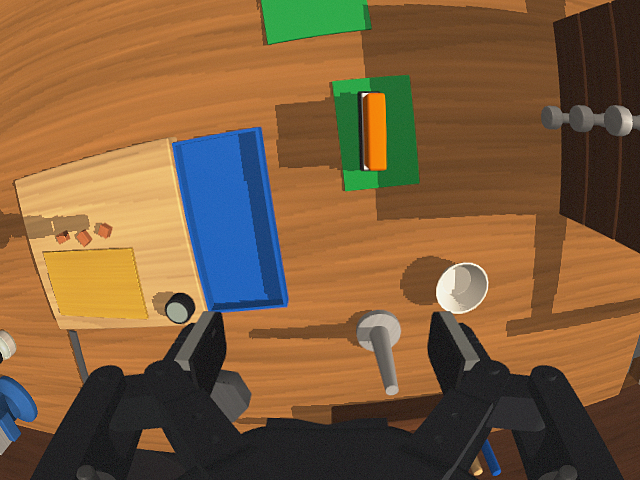

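The wrist view shows the scraper (373,132) on its mat, the tray, the plate (95,285), the offcuts (62,237), (83,237) and (104,230), and the loupe (180,307).

```bash
cat >> h.py <<'E'
def masks(im,W):
    hsv=cv2.cvtColor(im['pixels'],cv2.COLOR_BGR2HSV); return [hsv[...,i].astype(int) for i in range(3)]
def show(t,W,m,k=1,mn=15):
    for b in big(m,k):
        if b.sum()>mn: print(t,*rect(W,b))
E
python3 - <<'E'
from h import *
im=np.load('/tmp/w2.npz'); W=fcloud(im); H,S,V=masks(im,W); x,y,z=np.moveaxis(W,-1,0)
R=(x>.2)&(x<.75)&(y>-.3)&(y<.5)
show('green',W,R&(H>50)&(H<80)&(S>120)&(z<.02),2)
show('orange',W,R&(H>4)&(H<17)&(S>180)&(z>.068)&(y>.25))
show('scr',W,R&(z>.012)&(y>.25)&(x<.52)&(z<.1))
for q in [(.01,.03),(.03,.06),(.065,.1)]: show(q,W,R&(z>q[0])&(z<q[1])&(y>.25)&(x<.52))
pl=(H>18)&(H<32)&(S>150)&(z>.025)&(y<.15)&R
m=R&(z>.024)&(y<.2)
show('board',W,m)
show('boardlow',W,m&(x<.45))
for h in[(18,22),(22,26),(26,32)]: show(h,W,(H>=h[0])&(H<h[1])&R&(S>150)&(z>.024)&(y<.13))
show('z33',W,R&(z>.0335)&(z<.0385)&(y<.13)&(x>.45),3)
show('cop',W,R&(H<14)&(S>120)&(z>.033)&(y<.13),4)
show('tray',W,R&(H>100)&(H<125)&(S>150)&(y>.05))
for p in[(62,237),(83,237),(104,230),(95,285),(60,200),(45,252),(133,248),(180,307),(120,250),(18,183),(172,140)]: print(p,np.round(W[p[1],p[0]],4),[a[p[1],p[0]] for a in(H,S,V)])
E
```

```text
green 6175 [433.1, 349.9, 129.9, 89.9, 1.4] [2.5 3.9 5.4]
green 3835 [285.2, 293.0, 57.3, 120.4, 3.1] [3.5 5.  6.5]
orange 1274 [430.5, 338.8, 17.2, 75.6, 86.8] [72.1 75.7 77.1]
scr 2131 [430.3, 337.7, 24.4, 90.6, 83.5] [19.2 75.  77. ]
(0.01, 0.03) 430 [429.6, 335.8, 24.5, 90.6, 81.0] [15.5 19.9 28.1]
(0.03, 0.06) 171 [428.3, 331.9, 4.4, 79.9, 84.4] [31.4 47.1 59.5]
(0.065, 0.1) 1471 [430.5, 339.8, 18.9, 75.6, 86.5] [72.4 75.6 77.1]
board 26901 [530.2, -19.8, 240.2, 273.7, 1.2] [29.4 31.1 37.8]
boardlow 4945 [429.4, -22.6, 42.3, 272.6, 0.3] [29.1 30.7 32.1]
(18, 22) 5957 [579.3, -49.9, 169.1, 104.3, 86.6] [35.1 36.6 37.9]
z33 5880 [578.4, -46.7, 162.9, 101.8, 87.2] [35.2 36.6 37.8]
z33 54 [608.5, 98.8, 31.5, 10.5, 33.6] [33.6 35.9 38.1]
z33 38 [504.5, 7.1, 18.0, 11.0, 10.9] [33.8 35.7 38.3]
cop 150 [512.0, -35.5, 18.1, 15.3, 31.0] [34.2 40.4 41.9]
cop 146 [505.2, 3.6, 14.6, 15.2, 55.6] [34.  41.9 43.7]
cop 113 [506.1, -74.2, 12.8, 18.4, 14.6] [34.2 41.1 42.4]
tray 15282 [523.5, 179.4, 220.7, 129.9, 1.7] [ 3.5  5.  22.8]
(62, 237) [ 0.5056 -0.0721  0.0406] [np.int64(10), np.int64(174), np.int64(213)]
(83, 237) [ 0.5094 -0.0327  0.0418] [np.int64(11), np.int64(179), np.int64(206)]
(104, 230) [0.504  0.0056 0.0424] [np.int64(11), np.int64(177), np.int64(209)]
(95, 285) [ 0.5793 -0.0401  0.0359] [np.int64(19), np.int64(190), np.int64(221)]
(60, 200) [ 0.4571 -0.0689  0.0302] [np.int64(17), np.int64(134), np.int64(229)]
(45, 252) [ 0.525  -0.1214  0.034 ] [np.int64(19), np.int64(196), np.int64(160)]
(133, 248) [0.5348 0.0355 0.0302] [np.int64(16), np.int64(136), np.int64(220)]
(180, 307) [0.6091 0.0942 0.053 ] [np.int64(39), np.int64(30), np.int64(168)]
(120, 250) [0.5339 0.0186 0.0361] [np.int64(20), np.int64(194), np.int64(230)]
(18, 183) [ 0.4196 -0.1489  0.0305] [np.int64(16), np.int64(138), np.int64(212)]
(172, 140) [0.4121 0.1115 0.0177] [np.int64(17), np.int64(138), np.int64(191)]
```

```bash
python3 -m pendant '[{"jaw":1,"tx":-4,"ty":3,"tz":-2,"ax":0,"ay":0,"az":2},{"jaw":1,"tx":-7.2,"ty":5.4,"tz":-5,"ax":0,"ay":0,"az":2},{"jaw":1,"tx":-7.2,"ty":5.4,"tz":-10,"ax":0,"ay":0,"az":2},{"jaw":1,"tx":-7.2,"ty":5.4,"tz":-15,"ax":0,"ay":0,"az":2},{"jaw":1,"tx":-7.2,"ty":5.4,"tz":-19,"ax":0,"ay":0,"az":2},{"jaw":1,"tx":-7.2,"ty":5.4,"tz":-22,"ax":0,"ay":0,"az":2},{"jaw":1,"tx":-7.2,"ty":5.4,"tz":-24.5,"ax":0,"ay":0,"az":2},{"jaw":1,"tx":-7.2,"ty":5.4,"tz":-26,"ax":0,"ay":0,"az":2},{"jaw":1,"tx":-7.2,"ty":5.4,"tz":-26,"ax":0,"ay":0,"az":2}]' 60
python3 -m pendant '[{"jaw":-1,"tx":0,"ty":0,"tz":0,"ax":0,"ay":0,"az":0},{"jaw":-1,"tx":0,"ty":0,"tz":0,"ax":0,"ay":0,"az":0},{"jaw":-1,"tx":0,"ty":0,"tz":0,"ax":0,"ay":0,"az":0},{"jaw":-1,"tx":0,"ty":0,"tz":0,"ax":0,"ay":0,"az":0},{"jaw":-1,"tx":0,"ty":0,"tz":0,"ax":0,"ay":0,"az":0},{"jaw":-1,"tx":0,"ty":0,"tz":0,"ax":0,"ay":0,"az":0},{"jaw":-1,"tx":0,"ty":0,"tz":0,"ax":0,"ay":0,"az":0},{"jaw":-1,"tx":0,"ty":0,"tz":0,"ax":0,"ay":0,"az":0}]' 60
```

```text
clock: 2.58
position: [0.4298, 0.3391, 0.0309]
ee_rot: [-0.001, 0.031, 1.0, -0.0]
contact_force: [0.1, 0.7, 0.2]
width: 0.0855
gripper_force: 0.0
clock: 3.58
position: [0.4313, 0.3393, 0.0318]
ee_rot: [0.0, 0.031, 1.0, 0.0]
contact_force: [0.2, -0.5, 5.7]
width: 0.017
gripper_force: 62.9
```

```bash
python3 -m pendant '[{"jaw":-1,"tx":0,"ty":0,"tz":4,"ax":0,"ay":0,"az":0},{"jaw":-1,"tx":0,"ty":-1,"tz":9,"ax":0,"ay":0,"az":0},{"jaw":-1,"tx":1,"ty":-6,"tz":12,"ax":0,"ay":0,"az":0},{"jaw":-1,"tx":1,"ty":-12,"tz":12,"ax":0,"ay":0,"az":0},{"jaw":-1,"tx":2,"ty":-18,"tz":12,"ax":0,"ay":0,"az":0},{"jaw":-1,"tx":3,"ty":-24,"tz":12,"ax":0,"ay":0,"az":0},{"jaw":-1,"tx":4,"ty":-30,"tz":12,"ax":0,"ay":0,"az":0},{"jaw":-1,"tx":4.5,"ty":-36,"tz":12,"ax":0,"ay":0,"az":0},{"jaw":-1,"tx":4.5,"ty":-42,"tz":12,"ax":0,"ay":0,"az":0},{"jaw":-1,"tx":4.5,"ty":-45.2,"tz":12,"ax":0,"ay":0,"az":0}]'
python3 - <<'E'
from h import *
im=grab('wrist','w3'); W=fcloud(im); H,S,V=masks(im,W); x,y,z=np.moveaxis(W,-1,0)
s=manip.get_state(); print(s['position'],s['ee_rot'],s['width'])
R=(x>.2)&(x<.75)&(y>-.5)&(y<.3)
show('cop',W,R&(H<14)&(S>120)&(z>.033)&(z<.05)&(y<.13)&(y>-.15),3)
show('brass',W,R&(H>=18)&(H<22)&(S>150)&(z>.033)&(z<.045))
show('board',W,R&(z>.024)&(z<.05)&(y<.2)&(x<.52))
show('foot',W,(z>.08)&(z<.12)&(x>.4),2)
E
```

```text
clock: 4.82
position: [0.4754, -0.1157, 0.1506]
ee_rot: [-0.001, 0.032, 0.999, -0.0]
contact_force: [0.4, -0.1, -1.4]
width: 0.0176
gripper_force: 62.1
[ 0.47596349 -0.11880814  0.15067491] [-2.36286552e-04  3.24584977e-02  9.99471015e-01 -2.02014897e-03] 0.017710224852900167
cop 337 [511.6, -37.8, 17.5, 12.3, 32.3] [35.6 40.7 41.9]
cop 328 [505.9, -76.4, 12.8, 14.2, 10.9] [35.1 41.5 42.8]
cop 300 [505.0, 0.7, 12.6, 13.6, 56.8] [34.6 42.4 43.8]
brass 7487 [572.9, -30.5, 124.5, 89.1, 86.7] [35.6 36.8 37.8]
board 38177 [466.3, -22.2, 112.1, 271.2, 1.2] [29.6 30.9 32.3]
```

View pics/w3.png

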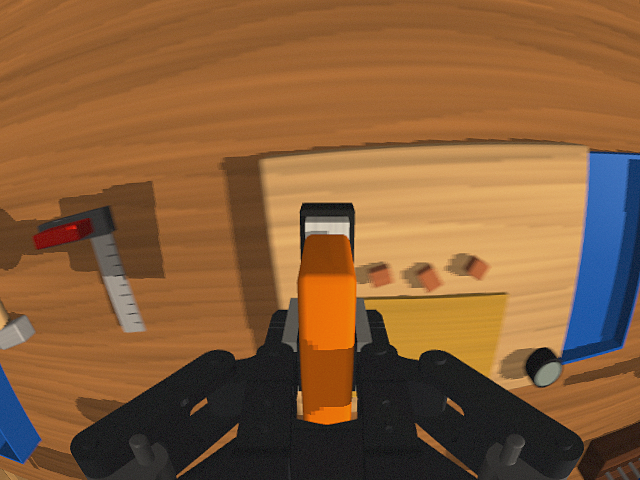

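The wrist view shows the scraper held upright, offcuts at (378,275), (428,278) and (475,268), and the square at left with its stock at (85,230).

Run:
```python
from h import *
for n in('w2','w3'):
    im=np.load(f'/tmp/{n}.npz'); W=fcloud(im); H,S,V=masks(im,W); x,y,z=np.moveaxis(W,-1,0)
    m=(H>=18)&(H<23)&(S>150)&(z>.0345)&(z<.0385)&(x>.5)&(x<.65)
    m=big(m)[0]; p=W[m]; pts=[]
    for b in np.arange(-.12,.03,.005):
        q=p[(p[:,1]>b)&(p[:,1]<b+.005)]
        if len(q)>8 : pts.append((b+.0025,np.percentile(q[:,0],2)))
    pts=np.array(pts); f=np.polyfit(pts[:,1]*0+pts[:,0],pts[:,1],1); r=pts[:,1]-np.polyval(f,pts[:,0])
    k=abs(r)<.003; f=np.polyfit(pts[k,0],pts[k,1],1)
    print(n,np.degrees(np.arctan(f[0])),[round(np.polyval(f,t),4) for t in(-.12,-.045,.03)],k.sum(),len(k),np.round(pts[:3],4).tolist(),np.round(p[:,1].min(),4),p[:,1].max())
```

```text
w2 2.952372827083048 [np.float64(0.5263), np.float64(0.5302), np.float64(0.534)] 30 30 [[-0.1175, 0.5266], [-0.1125, 0.5263], [-0.1075, 0.5266]] -0.1291 0.03550362631218357
w3 3.381973118602638 [np.float64(0.5242), np.float64(0.5287), np.float64(0.5331)] 24 24 [[-0.0875, 0.526], [-0.0825, 0.5262], [-0.0775, 0.5269]] -0.0902 0.03310597994939829
```

```bash
python3 -m pendant '[{"jaw":-1,"tx":0,"ty":0,"tz":-3,"ax":0,"ay":0,"az":0},{"jaw":-1,"tx":0,"ty":0,"tz":-6,"ax":0,"ay":0,"az":0},{"jaw":-1,"tx":0,"ty":0,"tz":-8,"ax":0,"ay":0,"az":0},{"jaw":-1,"tx":0,"ty":0,"tz":-9,"ax":0,"ay":0,"az":0},{"jaw":-1,"tx":0,"ty":0,"tz":-9.15,"ax":0,"ay":0,"az":0},{"jaw":-1,"tx":0,"ty":0,"tz":-9.15,"ax":0,"ay":0,"az":0}]'
```

```text
clock: 5.62
position: [0.4764, -0.1129, 0.0603]
ee_rot: [0.0, 0.031, 1.0, -0.0]
contact_force: [1.0, 0.0, -0.7]
width: 0.0176
gripper_force: 62.1
```

```bash
python3 -m pendant '[{"jaw":-1,"tx":0,"ty":1,"tz":-0.05,"ax":0,"ay":0,"az":0},{"jaw":-1,"tx":0.1,"ty":2.5,"tz":-0.05,"ax":0,"ay":0,"az":0},{"jaw":-1,"tx":0.2,"ty":4,"tz":-0.05,"ax":0,"ay":0,"az":0},{"jaw":-1,"tx":0.3,"ty":6,"tz":-0.05,"ax":0,"ay":0,"az":0},{"jaw":-1,"tx":0.4,"ty":8,"tz":-0.05,"ax":0,"ay":0,"az":0},{"jaw":-1,"tx":0.5,"ty":10,"tz":-0.05,"ax":0,"ay":0,"az":0},{"jaw":-1,"tx":0.6,"ty":12,"tz":-0.05,"ax":0,"ay":0,"az":0},{"jaw":-1,"tx":0.6,"ty":14,"tz":-0.05,"ax":0,"ay":0,"az":0},{"jaw":-1,"tx":0.6,"ty":16,"tz":-0.05,"ax":0,"ay":0,"az":0},{"jaw":-1,"tx":0.6,"ty":18,"tz":-0.05,"ax":0,"ay":0,"az":0}]'
python3 -m pendant '[{"jaw":-1,"tx":0,"ty":1.5,"tz":0,"ax":0,"ay":0,"az":0},{"jaw":-1,"tx":0,"ty":3,"tz":0,"ax":0,"ay":0,"az":0},{"jaw":-1,"tx":0,"ty":4.2,"tz":0,"ax":0,"ay":0,"az":0},{"jaw":-1,"tx":0,"ty":5.4,"tz":0,"ax":0,"ay":0,"az":0},{"jaw":-1,"tx":0,"ty":6.4,"tz":0,"ax":0,"ay":0,"az":0},{"jaw":-1,"tx":0,"ty":6.4,"tz":0,"ax":0,"ay":0,"az":0},{"jaw":-1,"tx":0,"ty":6.2,"tz":5,"ax":0,"ay":0,"az":0},{"jaw":-1,"tx":0,"ty":6,"tz":9.2,"ax":0,"ay":0,"az":0},{"jaw":-1,"tx":0,"ty":6,"tz":9.2,"ax":0,"ay":0,"az":0}]'
python3 - <<'E'
from h import *
im=grab('wrist','w4'); W=fcloud(im); H,S,V=masks(im,W); x,y,z=np.moveaxis(W,-1,0)
print(manip.get_state()['position'])
show('cop',W,(H<15)&(S>110)&(z>.006)&(z<.05)&(y<.24)&(y>-.16)&(x>.38)&(x<.65),6)
E
```

```text
clock: 6.88
position: [0.4816, 0.0688, 0.0595]
ee_rot: [0.0, 0.031, 1.0, 0.0]
contact_force: [1.2, -0.3, -1.9]
width: 0.0171
gripper_force: 61.9
clock: 8.0
position: [0.4846, 0.127, 0.1546]
ee_rot: [0.004, 0.031, 1.0, 0.0]
contact_force: [1.0, -0.2, -1.8]
width: 0.0173
gripper_force: 62.0
[0.48282317 0.12684918 0.1525288 ]
cop 459 [537.9, 77.3, 20.7, 18.2, 16.9] [31.  40.3 41.6]
cop 139 [515.7, 150.8, 6.9, 12.7, 87.6] [ 7.9 15.5 16.6]
cop 60 [496.6, 149.3, 2.6, 12.8, 87.7] [12.2 16.7 17.9]
```

View pics/w4.png

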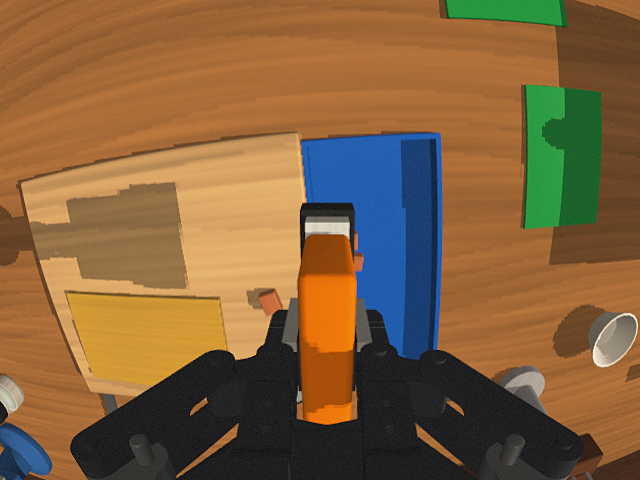

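Two offcuts are in the tray, (355,245) and (360,262). One slipped past the foot's end and still lies on the board at (268,300), about (0.538, 0.077). I'll angle the foot and sweep again from just beyond the plate's end.

```bash
python3 -m pendant '[{"jaw":-1,"tx":1,"ty":-4,"tz":1,"ax":0,"ay":0,"az":7},{"jaw":-1,"tx":2.5,"ty":-8.2,"tz":1,"ax":0,"ay":0,"az":13.5},{"jaw":-1,"tx":2.5,"ty":-8.2,"tz":1,"ax":0,"ay":0,"az":13.5},{"jaw":-1,"tx":2.5,"ty":-8.2,"tz":1,"ax":0,"ay":0,"az":13.5},{"jaw":-1,"tx":2.5,"ty":-8.2,"tz":1,"ax":0,"ay":0,"az":13.5}]'
python3 - <<'E'
from h import *
for i in(1,2):
    im=grab('wrist','w5'); W=fcloud(im); H,S,V=masks(im,W); x,y,z=np.moveaxis(W,-1,0)
m=(H<15)&(S>110)&(z>.0375)&(z<.05)&(y<.11)&(y>.03)&(x>.48)&(x<.6)
show('cop',W,m); b=big(m)[0]; p=W[b]; r=cv2.minAreaRect((p[:,:2]*1000).astype(np.float32)); print(cv2.boxPoints(r).round(1).tolist())
m=(H>=18)&(H<23)&(S>150)&(z>.0345)&(z<.0385)&(x>.5)&(x<.6)
p=W[big(m)[0]]
for a in np.arange(.53,.56,.005):
    q=p[(p[:,0]>a)&(p[:,0]<a+.005)]; print(round(a,3),q[:,1].max() if len(q) else None)
print(manip.get_state()['position'])
E
```

```text
clock: 8.68
position: [0.506, 0.0459, 0.1605]
ee_rot: [-0.001, -0.087, 0.996, 0.0]
contact_force: [-0.7, -0.2, -1.1]
width: 0.0174
gripper_force: 62.0
cop 305 [536.2, 80.0, 18.3, 11.5, 19.4] [39.1 40.7 41.8]
[[525.5999755859375, 82.4000015258789], [529.5, 71.5999984741211], [546.7000122070312, 77.69999694824219], [542.9000244140625, 88.5]]
0.53 0.029413630417857498
0.535 0.029649718230938732
0.54 0.029508206679255678
0.545 0.029189929734174894
0.55 0.02994129622798303
0.555 0.03136113256197051
0.56 0.03161709150125041
[0.50639688 0.04597853 0.16096133]
```

```bash
python3 -m pendant '[{"jaw":-1,"tx":0,"ty":0,"tz":-4,"ax":0,"ay":0,"az":0},{"jaw":-1,"tx":0,"ty":0,"tz":-8,"ax":0,"ay":0,"az":0},{"jaw":-1,"tx":0,"ty":0,"tz":-9.7,"ax":0,"ay":0,"az":0},{"jaw":-1,"tx":0,"ty":0,"tz":-10.2,"ax":0,"ay":0,"az":0},{"jaw":-1,"tx":0,"ty":0,"tz":-10.2,"ax":0,"ay":0,"az":0}]'
python3 -m pendant '[{"jaw":-1,"tx":0,"ty":1,"tz":0,"ax":0,"ay":0,"az":0},{"jaw":-1,"tx":0,"ty":2,"tz":0,"ax":0,"ay":0,"az":0},{"jaw":-1,"tx":0,"ty":3.2,"tz":0,"ax":0,"ay":0,"az":0},{"jaw":-1,"tx":0,"ty":4.5,"tz":0,"ax":0,"ay":0,"az":0},{"jaw":-1,"tx":0,"ty":5.8,"tz":0,"ax":0,"ay":0,"az":0},{"jaw":-1,"tx":0,"ty":7,"tz":0,"ax":0,"ay":0,"az":0},{"jaw":-1,"tx":0,"ty":8,"tz":0,"ax":0,"ay":0,"az":0},{"jaw":-1,"tx":0,"ty":8.4,"tz":0,"ax":0,"ay":0,"az":0},{"jaw":-1,"tx":0,"ty":8,"tz":5,"ax":0,"ay":0,"az":0},{"jaw":-1,"tx":0,"ty":8,"tz":10.2,"ax":0,"ay":0,"az":0}]'
python3 -m pendant '[{"jaw":-1,"tx":-2,"ty":5,"tz":0,"ax":0,"ay":0,"az":-7},{"jaw":-1,"tx":-4,"ty":10,"tz":0,"ax":0,"ay":0,"az":-14},{"jaw":-1,"tx":-6,"ty":15,"tz":0,"ax":0,"ay":0,"az":-14},{"jaw":-1,"tx":-7.5,"ty":20,"tz":0,"ax":0,"ay":0,"az":-14},{"jaw":-1,"tx":-7.5,"ty":21.5,"tz":0,"ax":0,"ay":0,"az":-14},{"jaw":-1,"tx":-7.5,"ty":21.5,"tz":0,"ax":0,"ay":0,"az":-14}]'
python3 - <<'E'
from h import *
for n in('wrist','top'):
    im=grab(n,n+'6'); W=(fcloud if n=='wrist' else cloud)(im); H,S,V=masks(im,W); x,y,z=np.moveaxis(W,-1,0)
    show('cop',W,(H<15)&(S>110)&(z>.006)&(z<.05)&(y<.24)&(y>-.13)&(x>.42)&(x<.64),6,3)
print(manip.get_state()['position'])
E
```

```text
clock: 9.4
position: [0.5073, 0.0456, 0.0599]
ee_rot: [0.0, -0.087, 0.996, 0.0]
contact_force: [0.1, -0.2, -0.9]
width: 0.0174
gripper_force: 62.0
clock: 10.65
position: [0.5064, 0.1248, 0.1618]
ee_rot: [-0.001, -0.087, 0.996, -0.0]
contact_force: [1.5, 0.7, -1.4]
width: 0.0174
gripper_force: 61.7
clock: 11.4
position: [0.4321, 0.3405, 0.1611]
ee_rot: [0.0, 0.035, 0.999, -0.0]
contact_force: [-0.2, -0.1, -1.2]
width: 0.0172
gripper_force: 61.8
cop 720 [516.1, 144.0, 22.5, 53.3, 81.3] [ 8.2 14.7 17.1]
cop 41 [524.0, 144.3, 12.2, 30.5, 81.0] [ 8.8 14.9 19.7]
cop 18 [496.3, 143.1, 9.6, 10.4, 2.1] [ 6.8 16.9 21. ]
[0.43221539 0.33890805 0.16104993]
```

```bash
python3 -m pendant '[{"jaw":-1,"tx":0,"ty":0.5,"tz":-4,"ax":0,"ay":0,"az":0},{"jaw":-1,"tx":0,"ty":0.5,"tz":-8,"ax":0,"ay":0,"az":0},{"jaw":-1,"tx":0,"ty":0.5,"tz":-11,"ax":0,"ay":0,"az":0},{"jaw":-1,"tx":0,"ty":0.5,"tz":-12.4,"ax":0,"ay":0,"az":0},{"jaw":-1,"tx":0,"ty":0.5,"tz":-12.8,"ax":0,"ay":0,"az":0},{"jaw":-1,"tx":0,"ty":0.5,"tz":-12.95,"ax":0,"ay":0,"az":0},{"jaw":-1,"tx":0,"ty":0.5,"tz":-13,"ax":0,"ay":0,"az":0},{"jaw":-1,"tx":0,"ty":0.5,"tz":-13,"ax":0,"ay":0,"az":0}]'
```

```text
clock: 12.5
position: [0.4324, 0.3455, 0.0321]
ee_rot: [0.001, 0.035, 0.999, 0.0]
contact_force: [-0.3, -0.4, -1.9]
width: 0.0174
gripper_force: 62.1
```

```bash
python3 -m pendant '[{"jaw":-1,"tx":0,"ty":0,"tz":-0.1,"ax":0,"ay":0,"az":0},{"jaw":-1,"tx":0,"ty":0,"tz":-0.1,"ax":0,"ay":0,"az":0}]'
```

```text
clock: 12.75
position: [0.4324, 0.3456, 0.0318]
ee_rot: [0.001, 0.035, 0.999, 0.0]
contact_force: [-0.6, -0.3, 6.3]
width: 0.017
gripper_force: 63.0
```

```bash
python3 -m pendant '[{"jaw":0,"tx":0,"ty":0,"tz":0,"ax":0,"ay":0,"az":0},{"jaw":1,"tx":0,"ty":0,"tz":0,"ax":0,"ay":0,"az":0},{"jaw":1,"tx":0,"ty":0,"tz":0,"ax":0,"ay":0,"az":0},{"jaw":1,"tx":0,"ty":0,"tz":0,"ax":0,"ay":0,"az":0},{"jaw":1,"tx":0,"ty":0,"tz":0,"ax":0,"ay":0,"az":0},{"jaw":1,"tx":0,"ty":0,"tz":2,"ax":0,"ay":0,"az":0},{"jaw":1,"tx":0,"ty":0,"tz":6,"ax":0,"ay":0,"az":0},{"jaw":1,"tx":0,"ty":0,"tz":12,"ax":0,"ay":0,"az":0},{"jaw":1,"tx":0,"ty":-4,"tz":17,"ax":0,"ay":0,"az":0},{"jaw":1,"tx":0,"ty":-10,"tz":18,"ax":0,"ay":0,"az":0}]'
python3 -m pendant '[{"jaw":1,"tx":2,"ty":-5.5,"tz":1,"ax":0,"ay":0,"az":0},{"jaw":1,"tx":4,"ty":-11,"tz":3,"ax":0,"ay":0,"az":0},{"jaw":1,"tx":6,"ty":-16.5,"tz":6,"ax":0,"ay":0,"az":0},{"jaw":1,"tx":8,"ty":-22,"tz":6,"ax":0,"ay":0,"az":0},{"jaw":1,"tx":10,"ty":-27.5,"tz":6,"ax":0,"ay":0,"az":0},{"jaw":1,"tx":11,"ty":-33,"tz":6,"ax":0,"ay":0,"az":0},{"jaw":1,"tx":11,"ty":-39,"tz":6,"ax":0,"ay":0,"az":0},{"jaw":1,"tx":11,"ty":-45,"tz":6,"ax":0,"ay":0,"az":0},{"jaw":1,"tx":11,"ty":-51,"tz":6,"ax":0,"ay":0,"az":0},{"jaw":1,"tx":11,"ty":-56,"tz":6,"ax":0,"ay":0,"az":0}]'
python3 -m pendant '[{"jaw":1,"tx":0,"ty":0,"tz":0,"ax":0,"ay":0,"az":0},{"jaw":1,"tx":0,"ty":0,"tz":0,"ax":0,"ay":0,"az":0},{"jaw":1,"tx":0,"ty":0,"tz":0,"ax":0,"ay":0,"az":0}]'
python3 - <<'E'
from h import *
im=grab('wrist','w7'); W=fcloud(im); H,S,V=masks(im,W); x,y,z=np.moveaxis(W,-1,0)
R=(x>.35)&(x<.6)&(y>-.45)&(y<-.24)
show('red',W,R&((H<5)|(H>174))&(S>150)&(z>.035)&(z<.06))
show('sq',W,R&(z>.006)&(z<.06))
show('bladetop',W,R&(z>.007)&(z<.0185),2)
show('plate',W,(H>=18)&(H<23)&(S>150)&(z>.0345)&(z<.0385)&(x>.5)&(x<.65))
show('scr',cloud(t:=grab('top','t7')),(lambda w:(w[...,2]>.06)&(w[...,2]<.1)&(w[...,1]>.28)&(w[...,1]<.42)&(w[...,0]>.36)&(w[...,0]<.52))(cloud(t)))
print(manip.get_state()['position'],manip.get_state()['ee_rot'])
E
```

```text
clock: 14.0
position: [0.4344, 0.246, 0.2141]
ee_rot: [0.004, 0.034, 0.999, 0.002]
contact_force: [0.8, -0.7, 0.2]
width: 0.0855
gripper_force: 0.0
clock: 15.25
position: [0.5416, -0.3172, 0.27]
ee_rot: [-0.0, 0.036, 0.999, 0.0]
contact_force: [1.1, 0.6, -0.3]
width: 0.0852
gripper_force: 0.0
clock: 15.62
position: [0.5421, -0.3134, 0.2705]
ee_rot: [0.0, 0.035, 0.999, 0.0]
contact_force: [-0.1, 0.3, 0.1]
width: 0.0855
gripper_force: 0.0
red 799 [456.3, -352.1, 13.8, 60.1, 5.5] [39.3 40.8 42.1]
sq 3860 [506.3, -347.3, 125.2, 90.7, 5.8] [11.8 13.8 41.3]
bladetop 3028 [506.3, -347.3, 125.2, 90.7, 5.8] [11.7 13.3 15.7]
plate 8202 [578.4, -47.2, 162.0, 100.5, 86.9] [35.6 36.9 38. ]
scr 209 [430.3, 345.8, 20.1, 75.4, 87.2] [64.1 74.8 80.3]
[ 0.54215823 -0.31341628  0.2706907 ] [1.59291666e-04 3.44916887e-02 9.99404968e-01 8.54756157e-05]
```

View pics/w7.png

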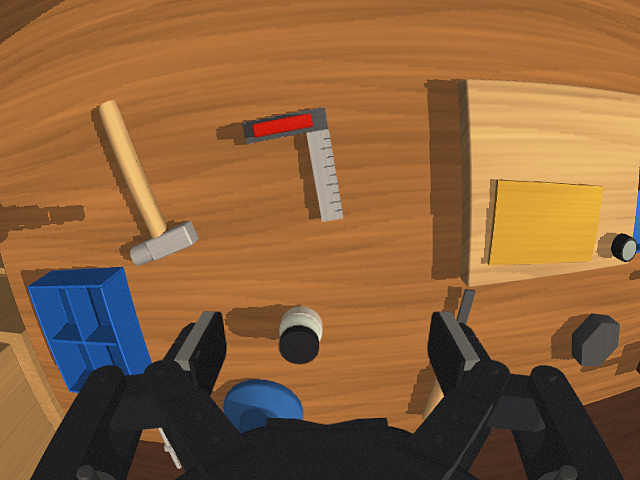

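The square's stock is at about (285,125) with its rib at (283,125), and the blade runs to (333,218). The measured origin is (0.4563, -0.3522) with yaw 5.7°, which the overall rectangle's centre confirms. The scraper stands on its mat.

```bash
python3 -m pendant '[{"jaw":1,"tx":-1,"ty":-1,"tz":-1,"ax":0,"ay":0,"az":-10},{"jaw":1,"tx":-3,"ty":-2,"tz":-3,"ax":0,"ay":0,"az":-20},{"jaw":1,"tx":-5,"ty":-3,"tz":-5,"ax":0,"ay":0,"az":-30},{"jaw":1,"tx":-7,"ty":-3.9,"tz":-7,"ax":0,"ay":0,"az":-40},{"jaw":1,"tx":-8.6,"ty":-3.9,"tz":-9,"ax":0,"ay":0,"az":-50},{"jaw":1,"tx":-8.6,"ty":-3.9,"tz":-11,"ax":0,"ay":0,"az":-60},{"jaw":1,"tx":-8.6,"ty":-3.9,"tz":-13,"ax":0,"ay":0,"az":-70},{"jaw":1,"tx":-8.6,"ty":-3.9,"tz":-15,"ax":0,"ay":0,"az":-80.3},{"jaw":1,"tx":-8.6,"ty":-3.9,"tz":-15,"ax":0,"ay":0,"az":-80.3},{"jaw":1,"tx":-8.6,"ty":-3.9,"tz":-15,"ax":0,"ay":0,"az":-80.3}]'
python3 - <<'E'
from h import *
s=manip.get_state(); print(s['position'],s['ee_rot'],s['qpos'])
E
```

```text
clock: 16.98
position: [0.4566, -0.3538, 0.1212]
ee_rot: [0.001, 0.67, 0.742, 0.0]
contact_force: [0.6, -0.4, 0.2]
width: 0.0855
gripper_force: 0.0
[ 0.45661179 -0.35378214  0.12122359] [7.57061533e-04 6.70183583e-01 7.42194982e-01 1.18173413e-05] [-7.79679806e-01  3.60133818e-01  1.66870455e+00  1.02717923e-04
  1.11124278e+00 -8.81608882e-01]
```

```bash
python3 -m pendant '[{"jaw":1,"tx":0,"ty":0.1,"tz":-4,"ax":0,"ay":0,"az":0},{"jaw":1,"tx":0,"ty":0.1,"tz":-8,"ax":0,"ay":0,"az":0},{"jaw":1,"tx":0,"ty":0.1,"tz":-10,"ax":0,"ay":0,"az":0},{"jaw":1,"tx":0,"ty":0.1,"tz":-10.3,"ax":0,"ay":0,"az":0},{"jaw":1,"tx":0,"ty":0.1,"tz":-10.3,"ax":0,"ay":0,"az":0}]' 60
python3 -m pendant '[{"jaw":-1,"tx":0,"ty":0,"tz":0,"ax":0,"ay":0,"az":0},{"jaw":-1,"tx":0,"ty":0,"tz":0,"ax":0,"ay":0,"az":0},{"jaw":-1,"tx":0,"ty":0,"tz":0,"ax":0,"ay":0,"az":0},{"jaw":-1,"tx":0,"ty":0,"tz":0,"ax":0,"ay":0,"az":0},{"jaw":-1,"tx":0,"ty":0,"tz":0,"ax":0,"ay":0,"az":0},{"jaw":-1,"tx":0,"ty":0,"tz":0,"ax":0,"ay":0,"az":0},{"jaw":-1,"tx":0,"ty":0,"tz":0,"ax":0,"ay":0,"az":0},{"jaw":-1,"tx":0,"ty":0,"tz":0,"ax":0,"ay":0,"az":0}]' 80
```

```text
clock: 17.6
position: [0.4568, -0.3536, 0.0185]
ee_rot: [0.001, 0.671, 0.741, -0.0]
contact_force: [0.3, -0.7, 0.2]
width: 0.0853
gripper_force: 0.0
clock: 18.6
position: [0.4565, -0.3531, 0.0178]
ee_rot: [0.001, 0.671, 0.741, 0.0]
contact_force: [1.3, 0.1, 4.7]
width: 0.0123
gripper_force: 78.9
```

```bash
python3 -m pendant '[{"jaw":-1,"tx":0,"ty":0,"tz":3,"ax":0,"ay":0,"az":0},{"jaw":-1,"tx":0,"ty":0,"tz":8,"ax":0,"ay":0,"az":0},{"jaw":-1,"tx":1,"ty":5,"tz":11,"ax":0,"ay":0,"az":-2},{"jaw":-1,"tx":2,"ty":11,"tz":11,"ax":0,"ay":0,"az":-4},{"jaw":-1,"tx":3,"ty":17,"tz":11,"ax":0,"ay":0,"az":-6},{"jaw":-1,"tx":4,"ty":22,"tz":11,"ax":0,"ay":0,"az":-8},{"jaw":-1,"tx":5,"ty":27,"tz":11,"ax":0,"ay":0,"az":-8.8},{"jaw":-1,"tx":5.6,"ty":30.8,"tz":11,"ax":0,"ay":0,"az":-8.8},{"jaw":-1,"tx":5.6,"ty":30.8,"tz":11,"ax":0,"ay":0,"az":-8.8},{"jaw":-1,"tx":5.6,"ty":30.8,"tz":11,"ax":0,"ay":0,"az":-8.8}]'
python3 -m pendant '[{"jaw":-1,"tx":0,"ty":0,"tz":-4,"ax":0,"ay":0,"az":0},{"jaw":-1,"tx":0,"ty":0,"tz":-6.5,"ax":0,"ay":0,"az":0},{"jaw":-1,"tx":0,"ty":0,"tz":-7.5,"ax":0,"ay":0,"az":0},{"jaw":-1,"tx":0,"ty":0,"tz":-7.5,"ax":0,"ay":0,"az":0}]'
python3 - <<'E'
from h import *
im=grab('wrist','w8'); W=fcloud(im); H,S,V=masks(im,W); x,y,z=np.moveaxis(W,-1,0)
R=(x>.4)&(x<.7)&(y>-.2)&(y<.1)
show('red',W,R&((H<5)|(H>174))&(S>150)&(z>.06))
show('brass',W,R&(H>=18)&(H<23)&(S>150)&(z>.0345)&(z<.0385))
show('sq',W,R&(S<90)&(z>.04)&(z<.065),2)
s=manip.get_state(); print(s['position'],s['ee_rot'])
E
```

```text
clock: 19.85
position: [0.5111, -0.0451, 0.1265]
ee_rot: [-0.001, 0.726, 0.688, -0.001]
contact_force: [0.6, -0.4, -2.7]
width: 0.0123
gripper_force: 78.6
clock: 20.35
position: [0.5116, -0.0457, 0.0519]
ee_rot: [-0.0, 0.727, 0.687, -0.0]
contact_force: [0.0, -0.6, -2.4]
width: 0.0123
gripper_force: 78.5
red 4877 [510.8, -45.0, 60.8, 13.9, 86.3] [67.2 74.8 75.9]
brass 16547 [577.2, -76.3, 88.6, 101.4, 86.4] [35.9 36.8 37.7]
sq 14217 [562.4, -21.7, 39.0, 125.7, 87.1] [46.  47.4 49.6]
sq 3073 [615.8, 82.0, 36.2, 25.3, 4.7] [43.  52.9 54.3]
[ 0.51238961 -0.04564321  0.05265548] [3.40645958e-04 7.26601198e-01 6.87059363e-01 1.17214978e-04]
```

View pics/w8.png

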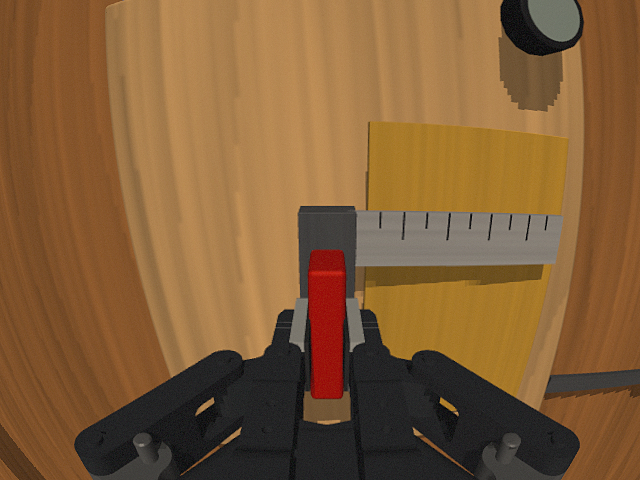

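The square is level, with the stock at (327,250) just short of the plate edge (367,200), the blade over the plate, and the loupe clear.

```bash
python3 -m pendant '[{"jaw":-1,"tx":0,"ty":0,"tz":-0.2,"ax":0,"ay":0,"az":0},{"jaw":-1,"tx":0,"ty":0,"tz":-0.35,"ax":0,"ay":0,"az":0},{"jaw":-1,"tx":0.2,"ty":0,"tz":-0.35,"ax":0,"ay":0,"az":0},{"jaw":-1,"tx":0.4,"ty":0,"tz":-0.35,"ax":0,"ay":0,"az":0},{"jaw":-1,"tx":0.4,"ty":0,"tz":-0.35,"ax":0,"ay":0,"az":0}]'
python3 -m pendant '[{"jaw":-1,"tx":0.1,"ty":0,"tz":0,"ax":0,"ay":0,"az":0},{"jaw":-1,"tx":0.15,"ty":0,"tz":0,"ax":0,"ay":0,"az":0},{"jaw":-1,"tx":0.15,"ty":0,"tz":0,"ax":0,"ay":0,"az":0}]'
```

```text
clock: 21.02
position: [0.5164, -0.0449, 0.0489]
ee_rot: [0.0, 0.726, 0.687, 0.0]
contact_force: [0.4, 1.6, -3.6]
width: 0.0123
gripper_force: 78.5
clock: 21.4
position: [0.5173, -0.0448, 0.0488]
ee_rot: [-0.0, 0.726, 0.687, -0.0]
contact_force: [-0.3, 0.3, -2.9]
width: 0.013
gripper_force: 78.5
```

```bash
python3 -m pendant '[{"jaw":-1,"tx":0.05,"ty":0,"tz":-0.05,"ax":0,"ay":0,"az":0},{"jaw":-1,"tx":0.1,"ty":0,"tz":-0.1,"ax":0,"ay":0,"az":0},{"jaw":-1,"tx":0.1,"ty":0,"tz":-0.1,"ax":0,"ay":0,"az":0}]'
python3 -m pendant '[{"jaw":-1,"tx":0.05,"ty":0,"tz":0,"ax":0,"ay":0,"az":0},{"jaw":-1,"tx":0.1,"ty":0,"tz":0,"ax":0,"ay":0,"az":0},{"jaw":-1,"tx":0.1,"ty":0,"tz":0,"ax":0,"ay":0,"az":0}]'
```

```text
clock: 21.78
position: [0.5174, -0.0447, 0.0478]
ee_rot: [-0.001, 0.726, 0.687, -0.001]
contact_force: [-3.5, 0.6, -0.7]
width: 0.012
gripper_force: 79.1
clock: 22.15
position: [0.5174, -0.0447, 0.0478]
ee_rot: [-0.001, 0.726, 0.688, -0.001]
contact_force: [-6.5, -0.6, 2.4]
width: 0.0123
gripper_force: 79.3
```

```bash
python3 -m pendant '[{"jaw":-1,"tx":0.05,"ty":0,"tz":-0.03,"ax":0,"ay":0,"az":0},{"jaw":-1,"tx":0.1,"ty":0,"tz":-0.05,"ax":0,"ay":0,"az":0},{"jaw":-1,"tx":0.1,"ty":0,"tz":-0.05,"ax":0,"ay":0,"az":0}]'
python3 -m pendant '[{"jaw":-0.5,"tx":0,"ty":0,"tz":0,"ax":0,"ay":0,"az":0},{"jaw":-0.5,"tx":0,"ty":0,"tz":0,"ax":0,"ay":0,"az":0},{"jaw":-0.5,"tx":0,"ty":0,"tz":0,"ax":0,"ay":0,"az":0},{"jaw":-0.5,"tx":0,"ty":0,"tz":0,"ax":0,"ay":0,"az":0}]'
python3 -m pendant '[{"jaw":-0.5,"tx":0.1,"ty":0,"tz":0.1,"ax":0,"ay":0,"az":0},{"jaw":-0.5,"tx":0.2,"ty":0,"tz":0.1,"ax":0,"ay":0,"az":0},{"jaw":-0.5,"tx":0.3,"ty":0,"tz":0.1,"ax":0,"ay":0,"az":0},{"jaw":-0.5,"tx":0.3,"ty":0,"tz":0.1,"ax":0,"ay":0,"az":0}]'
```

```text
clock: 22.52
position: [0.5175, -0.0447, 0.0478]
ee_rot: [-0.002, 0.726, 0.688, -0.002]
contact_force: [-8.8, 0.4, 8.8]
width: 0.0121
gripper_force: 80.3
clock: 23.02
position: [0.5211, -0.0449, 0.0474]
ee_rot: [0.001, 0.726, 0.687, 0.0]
contact_force: [-0.6, 0.4, 0.3]
width: 0.0216
gripper_force: 0.6
clock: 23.52
position: [0.5217, -0.0448, 0.0481]
ee_rot: [-0.001, 0.726, 0.688, -0.001]
contact_force: [-5.2, -0.8, 3.4]
width: 0.0215
gripper_force: 2.6
```

```bash
python3 -m pendant '[{"jaw":-0.5,"tx":0.1,"ty":0,"tz":0.05,"ax":0,"ay":0,"az":0},{"jaw":-0.5,"tx":0.2,"ty":0,"tz":0.05,"ax":0,"ay":0,"az":0},{"jaw":-0.5,"tx":0.2,"ty":0,"tz":0.05,"ax":0,"ay":0,"az":0}]'
python3 -m pendant '[{"jaw":-0.5,"tx":-0.2,"ty":0,"tz":0,"ax":0,"ay":0,"az":0},{"jaw":-0.5,"tx":-0.5,"ty":0,"tz":0.1,"ax":0,"ay":0,"az":0},{"jaw":0,"tx":-0.6,"ty":0,"tz":0.1,"ax":0,"ay":0,"az":0},{"jaw":0.2,"tx":-0.6,"ty":0,"tz":0.2,"ax":0,"ay":0,"az":0},{"jaw":0.2,"tx":-0.6,"ty":0,"tz":0.5,"ax":0,"ay":0,"az":0},{"jaw":0.2,"tx":-0.6,"ty":0,"tz":4,"ax":0,"ay":0,"az":0},{"jaw":0.2,"tx":-0.6,"ty":0,"tz":8,"ax":0,"ay":0,"az":0},{"jaw":0.2,"tx":-0.6,"ty":0,"tz":13,"ax":0,"ay":0,"az":0},{"jaw":0.2,"tx":-0.6,"ty":-5,"tz":16,"ax":0,"ay":0,"az":0},{"jaw":0.2,"tx":-0.6,"ty":-5,"tz":16,"ax":0,"ay":0,"az":0}]'
python3 -m pendant '[{"jaw":1,"tx":3,"ty":-4,"tz":3,"ax":0,"ay":0,"az":0},{"jaw":1,"tx":3,"ty":-6,"tz":5,"ax":0,"ay":0,"az":0},{"jaw":1,"tx":3,"ty":-6,"tz":5,"ax":0,"ay":0,"az":0},{"jaw":1,"tx":3,"ty":-6,"tz":5,"ax":0,"ay":0,"az":0}]'
cat > chk.py <<'E'
from h import *
import sys
im=grab('wrist',sys.argv[1]); W=fcloud(im); H,S,V=masks(im,W); x,y,z=np.moveaxis(W,-1,0)
R=(x>.4)&(x<.7)&(y>-.16)&(y<.1)
show('red',W,R&((H<5)|(H>174))&(S>150)&(z>.06))
m=big(R&(S<90)&(z>.0385)&(z<.049))[0]; show('sq',W,m)
b=R&(H>=18)&(H<23)&(S>150)&(z>.0345)&(z<.0385)
show('brass',W,b)
def edge(p,q,ys):
    out=[]
    for a in ys:
        s=p[abs(p[:,1]-a)<.003]
        if len(s)>8: out.append((a,np.percentile(s[:,0],q)))
    o=np.array(out); f=np.polyfit(o[:,0],o[:,1],1); return f,len(o)
P=W[big(b)[0]]; T=W[m]
fb,n1=edge(P,2,np.r_[-.12:-.095:.004]) ; fs,n2=edge(T,98,np.r_[-.085:-.03:.004])
print('brass edge deg',np.degrees(np.arctan(fb[0])),n1,'stock +x',np.degrees(np.arctan(fs[0])),n2)
fc,n3=edge(T,2,np.r_[-.085:-.005:.004]); print('stock -x',np.degrees(np.arctan(fc[0])),n3,'x at -.045',np.polyval(fc,-.045))
fe,n4=edge(P,2,np.r_[-.12:.03:.004]); print([(t,round(np.polyval(fb,t),4),round(np.polyval(fs,t),4)) for t in(-.11,-.085,-.045)])
print(manip.get_state()['position'])
E
python3 chk.py w9
```

```text
clock: 23.9
position: [0.5218, -0.0449, 0.0481]
ee_rot: [-0.003, 0.726, 0.688, -0.003]
contact_force: [-8.1, -1.8, 2.9]
width: 0.0214
gripper_force: 3.9
clock: 25.15
position: [0.5218, -0.0979, 0.2121]
ee_rot: [0.004, 0.727, 0.686, 0.001]
contact_force: [0.9, -0.4, 0.3]
width: 0.0514
gripper_force: 0.0
clock: 25.65
position: [0.5485, -0.1534, 0.2574]
ee_rot: [-0.002, 0.726, 0.687, -0.0]
contact_force: [-0.2, 0.7, -0.7]
width: 0.0853
gripper_force: 0.0
red 1065 [516.7, -44.2, 58.9, 14.4, 86.5] [68.8 70.8 72.3]
sq 3613 [566.2, -46.4, 89.7, 124.2, 87.3] [41.7 43.3 45.6]
brass 10064 [576.7, -76.7, 100.7, 100.2, 86.8] [35.6 36.9 38.1]
brass edge deg 4.78034687964275 7 stock +x 3.589794291533756 14
stock -x 14.708996485511008 20 x at -.045 0.50929631120126
[(-0.11, np.float64(0.5268), np.float64(0.5241)), (-0.085, np.float64(0.5289), np.float64(0.5256)), (-0.045, np.float64(0.5323), np.float64(0.5281))]
[ 0.54844855 -0.1532446   0.25732764]
```

View pics/w9.png

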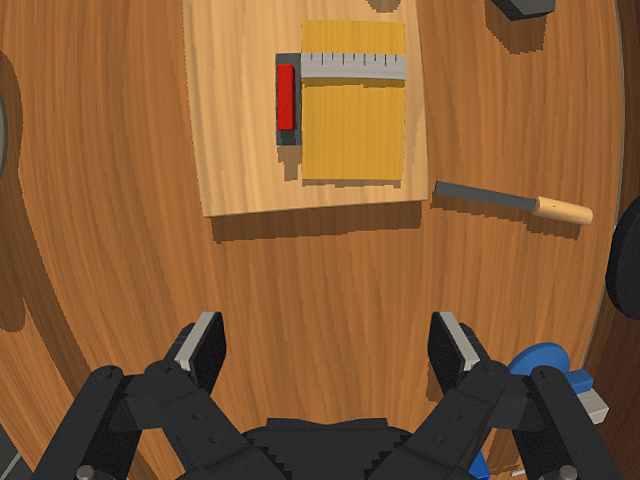

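The picture shows the stock (288,100) against the plate's near edge (302,100), the blade across the plate at (355,67), and nothing else disturbed.

Run:
```python
from h import *
im=grab('scene','s9'); W=cloud(im); H,S,V=masks(im,W); x,y,z=np.moveaxis(W,-1,0)
show('cop',W,(H<15)&(S>110)&(z>.006)&(z<.05)&(y<.23)&(y>-.13)&(x>.42)&(x<.64),4,3)
show('scr',W,(z>.065)&(z<.1)&(y>.28)&(y<.42)&(x>.36)&(x<.52))
print(manip.sign_off())
```

```text
cop 165 [615.7, 74.2, 50.1, 68.5, 16.7] [28.2 30.  38.1]
cop 100 [534.0, 127.4, 41.2, 83.3, 86.8] [ 7.8 13.8 29.9]
cop 81 [516.8, -111.0, 33.9, 98.4, 51.2] [27.9 30.1 36.7]
cop 70 [481.2, -14.7, 60.2, 78.0, 1.8] [27.9 29.8 32.8]
scr 141 [432.5, 341.5, 19.8, 80.6, 85.8] [66.  73.3 75.9]
the job is handed in; nothing more can be done
None
```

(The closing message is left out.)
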